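Unplug the charged lamp pack and stow it in the case

ROBOT

A 7-joint arm with a two-finger parallel gripper is mounted at the origin on the work surface. World frame = base frame: x ahead of the robot, y to its left, z up, the work surface at z = 0. Lengths are in m, angles in degrees, forces in N, time in s.
With the tool pointing down it reaches from about 0.425 to 0.95 m from the base axis. Payload 16.7 kg.
Tool frame: the origin (TCP) lies on the centre line of the jaws, within the pads' length; the fingertips stand 14 mm ahead of it and the grasp point (between the pads) lies 5 mm behind it; z points along the fingers, y is the line along which they close (so a half turn about z gives the same grasp; the last joint's range is limited). The gripper opens to 94 mm and grips with 3 to 60 N. Pads are 16 mm wide; open, the fingers measure 119 mm over their backs; the gripper's body (75 mm by 177 mm) begins 78 mm behind the grasp point.
Start: joints at [-80.701, 24.414, 4.234, 92.017, -1.954, 63.644, -3.845], TCP at [0.207, 0.642, 0.219] pointing down, gripper open.
Joint ranges: [-163.25, 163.25], [-28.42, 122.38], [-70.27, 78.77], [12.13, 141.07], [-58.53, 238.53], [9.26, 117.41], [-156.51, 156.51]. Speed limits (degrees/s): [108.29, 108.29, 136.94, 136.94, 172.46, 172.46, 172.46].

INTERFACE

Orientations are given as a 3x3 rotation matrix whose columns are the frame's x, y, z axes.
In Python, from rig import * gives the robot as it stands. The module is installed in compiled form; this text tells all that it offers.
- The arm moves only by the shell command python3 -m crank 'ROWS' [FORCE]. ROWS is JSON, a list of rows, each a list of 7 numbers: the shift along the world's x, y, z in m, then the turn, a rotation vector about the world's x, y, z in rad, then the closure, from -1 (fully open) to 1 (shut). A call has 1 to 10 rows; each row shifts and turns the commanded pose from where the row before left it; what a row does not reach is not made up. A row lasts 1/8 s, in which the tool goes at most 62.5 mm and 10.7 degrees, less where a joint would pass 70% of its speed; a pose out of reach is approached as far as the arm can. A call is refused whole if a number of a shift passes 0.0625 or a number of a turn 0.188, either way. A call with a gripper value outside its range is refused whole. The fingers move at their own pace and stop on an object; FORCE is the grip in N (left out, the last holds). Time passes only in rows, so rows that do not move let the fingers close. It gives the time, the measured TCP pose, the force, the opening and the grip force at its end, in the units of the state.
- get_obs(): the state, without advancing time (a new reading comes with each control period).
- grab_frame(name): name is "scene" or "top" or "wrist"; returns (picture, depth): 420x560x3 uint8, blue, green, red; 420x560 float32, m along the optical axis (not along the pixel's ray), 0 where there is no reading.
- camera_params(name): a dict with "intrinsics" (3x3 intrinsics, pixels), "cam_to_world" (4x4, takes a point from camera to world coordinates). Camera axes: x right, y up, looking along -z (the intrinsics and any distortion apply to the point x, -y, -z); pixel columns grow to the right and rows downward; lengths in m; the calibration is good to about 2 mm. A picture is of the moment at which its call begins: read the wrist's pose just before it. camera_params takes no time and is no camera call; for the wrist camera it gives the pose at the moment of the call.
- job_done(): hands the job in; it is judged then, once.
The state is a dict: "time": time; "joints": joint angles; "joint_velocities": joint speeds; "joint_efforts": joint torques, N m; "eef_pos": TCP position; "tcp_rot": TCP orientation; "force": force on the tool from outside, world axes, zero at the start; "ft_torque": the same for the moment, N m; "width": finger opening in m; "gripper_force": force on a finger pad.
Only numpy, scipy, OpenCV 4.12 (cv2) and the standard library are available. Lean on these libraries where they do the work, as an engineer would, in place of code of your own. Each camera call takes 0.05 s, during which the arm holds its last target. There are 200 camera calls.

TASK

Take the lamp battery off charge: first turn the charger's knob fully anticlockwise to its stop, then pull the plugged-in battery pack straight up out of its socket, stand it upright on the rubber mat and let go so that you can change your grip. Then take it afresh (in the case there is finger room only at its narrow ends) and stand it, plug down, in the middle of the case's empty lane, leaving everything else as it is.

Things in the scene. Friction and masses are not known exactly. Their poses are not given: they have to be found in the camera images.
- charger: Fixed grey charger block, 110 (x) by 200 (y) by 31 mm high, left or right, turned up to 20 degrees; origin under its centre, z up. Socket at y = -45 mm, knob at y = +55 mm. At both x ends of the socket, 33 to 45 mm from its centre, 26 mm wide cheeks rise to 68 mm above the table, 3 mm from the pack's ends: here the pack can be pinched only across its broad faces.
- socket (a point): Centre of the floor of the charger's socket, 8 mm above the table; axes as the charger's. The well is 42 (x) by 26 (y) mm and 23 mm deep, open upward. Two sprung catches in its x ends snap into the plug's groove: pulling straight up takes about 8 to 15 N at 2 to 4 mm, then a lighter drag to 18 mm.
- rate_knob (a joint): Angle of the charger's knob, rad: 0 = end stop fully anticlockwise seen from above (off), growing clockwise to 4.7. Starts between 0.7 and 1.35. Takes about 0.04 N m and stays where left. At value q its grip bar lies along the charger's x axis turned clockwise by q.
- rate_knob_grip (a point): On the knob's upright axis at the height to grip, 68 mm above the table, 7 mm below the top of the bar. The black grip bar is 42 mm long, 14 mm thick, 32 mm high, on a disc of radius 22 mm whose top is 45 mm above the table. The point turns with the knob: x along the bar.
- pack: The loose black battery pack to move, 0.14 to 0.28 kg, 70 mm high. Origin at the centre of its underside, z up, x along its length. Head 60 (x) by 28 (y) mm, z = 24 to 70 mm; below it the plug, 40 (x) by 24 (y) mm, grooved at its x ends. Starts plugged in, underside on the socket floor, axes as the charger's. Stands by itself on the plug's flat underside. Alike either way round.
- mat: Fixed plain grey rubber mat on the table, 150 (x) by 130 (y) by 3 mm thick, origin at the centre of its underside. Clear: the place to set the pack down and take it again.
- case: Fixed dark grey open case, 150 (x) by 156 (y) mm, walls 5 mm thick, 35 mm high, floor 5 mm; origin under its centre; left or right, turned up to 20 degrees. Four pale ribs along x (40 long, 8 thick, tops 64 mm above the table) at y = -63, -21, 21, 63 make three lanes 34 mm wide. A pack stands in a lane, length along x, ends 10 mm past the ribs, 40 mm short of the walls, top 11 mm above the ribs.
- free_lane (a point): Centre of the floor (5 mm above the table) of the one empty lane, marked by a white paper slip; axes as the case's, x along the lane. This is where the pack's origin shall come to stand.
- pack_b: A loose pack of the same make as pack, standing plug down in one of the case's three lanes; origin at the centre of its underside, x along its 60 mm length, z up.
- pack_c: Another loose pack of the same make as pack, standing plug down in one of the case's three lanes; origin at the centre of its underside, x along its 60 mm length, z up.
- torch: Loose black torch, 150 mm long, 37 mm at its head, lying beyond the mat; origin on the table under its middle, x along it.
- blower: Loose black rubber air blower, 68 mm across, bulb 98 mm high and a thin nozzle up to 155 mm, standing on the far side; origin at the centre of its foot.
- tape: Loose yellow and black tape measure, 66 by 36 by 58 mm high, standing near the robot; origin at the centre of its underside.
- loupe: Loose black round loupe, 44 mm across, 40 mm high, standing near the robot; origin at the centre of its foot.
- sample_box: Loose whitish flat sample box, 85 by 60 by 24 mm high, on the far side; origin at the centre of its underside.
Mind the look-alikes: they are no part of the job. What is shaped like the pack but green or red is not meant.

How it is judged (in metres and radians):
On the way, in this order (a step that is already met when the one before it is completed fails the run):
1. the knob is turned anticlockwise to its stop while the pack is still plugged in (value of joint rate_knob below 0.1 rad and distance between pack and socket below 0.006 m), for 0.2 s.
2. the pack is pulled out of its socket (distance between pack and socket above 0.035 m), for 0.1 s.
3. the pack stands upright on the mat, let go (x of pack in the frame of mat between -0.075 and 0.075 m and y of pack in the frame of mat between -0.065 and 0.065 m and z of pack in the frame of mat below 0.007 m and linear speed of pack below 0.02 m/s and angle between pack's own z axis and vertical below 0.12 rad and contact force between the fingers and pack below 0.05 N), for 0.3 s.
4. the pack is taken again and lifted off the mat (z of pack in the frame of mat above 0.02 m and contact force between the fingers and pack above 0.5 N), for 0.1 s.
At the end, for the whole second after the job is handed in: The pack stands upright (within 7 degrees) on the floor of the empty lane, its centre within 18 mm of the lane's middle and its underside within 4 mm of the floor, let go and at rest; the knob is within 0.1 rad of its anticlockwise stop (horizontal distance between pack and free_lane below 0.018 m and z of pack in the frame of free_lane between -0.004 and 0.004 m and linear speed of pack below 0.02 m/s and angle between pack's own z axis and vertical below 0.12 rad and contact force between the fingers and pack below 0.05 N and value of joint rate_knob below 0.1 rad); the robot touches nothing.
It fails at once if the pack is pulled out while the knob is still on (value of joint rate_knob above 0.15 rad and distance between pack and socket above 0.035 m).
It fails at once if the pack is tipped over (angle between pack's own z axis and vertical above 0.7 rad).
It fails at once if a stowed pack is moved more than 30 mm or knocked over (distance of any of pack_b, pack_c from where it was at the start of the episode above 0.03 m or angle between any of pack_b, pack_c's own z axis and vertical above 0.6 rad).
It fails at once if the torch, blower, tape measure, loupe or sample box is moved more than 30 mm or knocked over (distance of any of torch, blower, tape, loupe, sample_box from where it was at the start of the episode above 0.03 m or angle between any of torch, blower, tape, loupe, sample_box's own z axis and vertical above 0.6 rad).
It also fails if it takes over 72 s, if anything falls off the work surface, if the arm or the gripper's body presses on something with over 40 N, if the wrist force passes 120 N, or if a joint passes its speed limit or range.

## Working session

There is one attempt and no reset: what is moved stays moved. The work goes in short steps, Python scripts to look and compute and a shell command to move; the robot and the scene stay as the last step left them, time stands still between calls to the robot, and variables do not carry over. Pictures are saved under pics/ and viewed, at most 10 in all, crops included, and the job is handed in when it is done.

```bash
mkdir -p pics; cat > h.py <<'E'
from rig import *
import numpy as np, cv2
def cloud(name):
    p=camera_params(name); im,d=grab_frame(name)
    K=np.array(p["intrinsics"]);T=np.array(p["cam_to_world"])
    v,u=np.mgrid[:d.shape[0],:d.shape[1]]
    P=np.stack([(u-K[0,2])/K[0,0]*d,-(v-K[1,2])/K[1,1]*d,-d],-1)
    W=P@T[:3,:3].T+T[:3,3]; W[d==0]=np.nan
    return im,d,W
E
python3 - <<'E'
from h import *
o=get_obs();print(o)
for n in("top","scene"):
    im,d,W=cloud(n);cv2.imwrite(f"pics/{n}0.png",im);np.savez(f"{n}0.npz",im=im,W=W,d=d)
    p=camera_params(n);print(p)
    print(W[210,280],(d==0).mean())
E
```

```text
{'time': 0.0, 'joints': array([-80.70167186,  24.45107457,   4.2322661 ,  92.05137279,
        -1.95370132,  63.64264842,  -3.84845194]), 'joint_velocities': array([-0.06387183,  0.02106957, -0.02536227, -0.09193895, -0.06191244,
        0.00439583,  0.05973563]), 'joint_efforts': array([-1.90964570e-04, -9.35803771e+01,  3.66672076e+00, -4.54195368e+01,
       -4.88353462e-02,  2.02757627e-02,  1.05478949e-05]), 'eef_pos': array([0.20697483, 0.64205337, 0.2187662 ]), 'tcp_rot': array([[-9.51752247e-01,  3.06867360e-01, -2.90410338e-04],
       [ 3.06867480e-01,  9.51751446e-01, -1.23889679e-03],
       [-1.03778527e-04, -1.26824029e-03, -9.99999190e-01]]), 'force': array([-0.14208883, -0.26297838,  0.06373591]), 'ft_torque': array([ 0.02082447,  0.00413493, -0.01609709]), 'gripper_force': 0.0, 'width': 0.09389328767606048}
{'intrinsics': array([[538.18061284,   0.        , 274.99236094],
       [  0.        , 538.18061284, 201.80073916],
       [  0.        ,   0.        ,   1.        ]]), 'cam_to_world': array([[-0.02472121,  0.99369179, -0.10938691,  0.43775769],
       [-0.99965817, -0.02364056,  0.01116529, -0.03976312],
       [ 0.00850889,  0.10962554,  0.99393654,  1.24227881],
       [ 0.        ,  0.        ,  0.        ,  1.        ]])}
[ 5.55126854e-01 -6.48637384e-02 -5.09010469e-04] 0.0037712585034013605
{'intrinsics': array([[398.64251962,   0.        , 281.30858603],
       [  0.        , 398.64251962, 213.217205  ],
       [  0.        ,   0.        ,   1.        ]]), 'cam_to_world': array([[-0.36071912, -0.77709961,  0.51574986,  1.12836643],
       [ 0.93267005, -0.2988406 ,  0.20204175,  0.16781106],
       [-0.00287957,  0.55390477,  0.83257505,  0.9869599 ],
       [ 0.        ,  0.        ,  0.        ,  1.        ]])}
[ 0.50576122 -0.08025104 -0.00293948] 0.004009353741496599
```

View pics/top0.png

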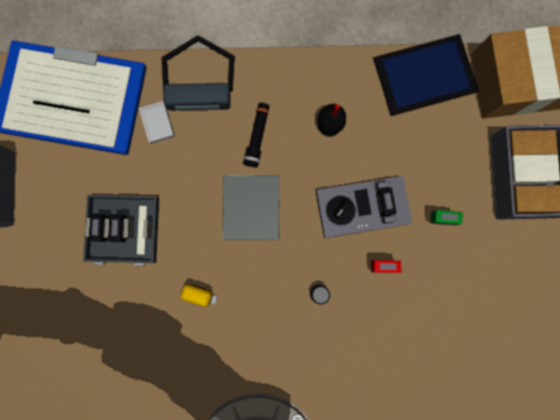

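View pics/scene0.png

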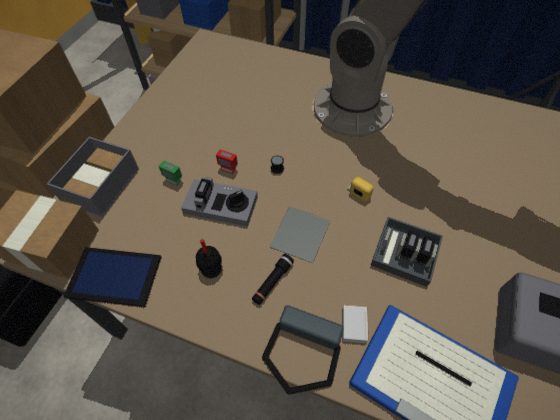

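The top view shows the charger at about (363,206), with its knob at (340,210) and the pack at (388,203). The mat is at (251,208). The case is at (122,229), and its empty lane with the white slip is at (142,230).

```bash
python3 - <<'E'
from h import *
ims=[]
for n,boxes in (("top",[(300,160,430,250),(70,180,175,280)]),("scene",[(170,165,270,230),(365,210,450,290)])):
    z=np.load(n+"0.npz");W=z["W"];im=z["im"]
    for b in boxes:
        c=im[b[1]:b[3],b[0]:b[2]];ims.append(cv2.resize(np.clip(c*1.8,0,255).astype(np.uint8),(390,290),interpolation=cv2.INTER_CUBIC))
    def reg(xr,yr,zr):
        m=(W[...,0]>xr[0])&(W[...,0]<xr[1])&(W[...,1]>yr[0])&(W[...,1]<yr[1])&(W[...,2]>zr[0])&(W[...,2]<zr[1]);return W[m]
    def rect(P,s):
        if len(P)<4: print(s,len(P));return
        r=cv2.minAreaRect((P[:,:2]*1000).astype(np.float32));print(n,s,len(P),"c",np.round(r[0],1),"sz",np.round(r[1],1),"a",round(r[2],1),"z",np.round(np.median(P[:,2])*1000,1))
    ch=((.40,.72),(-.36,-.10)) 
    rect(reg(*ch,(.024,.038)),"charger top")
    rect(reg(*ch,(.070,.085)),"pack/knob")
    P=reg(*ch,(.060,.09));print(len(P))
    k=cv2.kmeans((P[:,:2]).astype(np.float32),2,None,(3,50,1e-6),5,2)
    for j in(0,1): 
        Q=P[k[1].ravel()==j]; Q1=Q[Q[:,2]>.072]; rect(Q,"blob"); rect(Q1,"blob hi")
    ca=((.38,.65),(.15,.45))
    rect(reg(*ca,(.028,.041)),"case wall"); rect(reg(*ca,(.02,.09)),"case all")
    P=reg(*ca,(.068,.085)); rect(P,"packs bc")
    rect(reg((.45,.7),(-.1,.13),(.0015,.006)),"mat?")
    m=im.astype(int);
    M=(m.min(-1)>(110))&(W[...,1]>.2)&(W[...,1]<.42)&(W[...,0]<.62)&(W[...,0]>.38)&(W[...,2]<.075); rect(W[M],"slip/pale")
g=np.vstack([np.hstack(ims[:2]),np.hstack(ims[2:])]);cv2.imwrite("pics/crops.png",g)
E
```

```text
top charger top 3235 c [ 511.8 -260.5] sz [201.5 201.3] a 8.1 z 31.1
top pack/knob 638 c [ 494.6 -278.2] sz [191.  135.7] a 24.5 z 75.5
1019
top blob 657 c [ 554.5 -246.8] sz [ 89.9 132.9] a 9.5 z 75.3
top blob hi 460 c [ 543.2 -254.8] sz [ 80.7 135.1] a 22.4 z 76.9
top blob 362 c [ 422.1 -291.7] sz [59.3 28.1] a 88.4 z 69.5
top blob hi 49 c [ 421.1 -292.7] sz [54.4 25.7] a 88.6 z 73.0
top case wall 760 c [516.8 297.8] sz [158.3 156.1] a 87.2 z 34.0
top case all 2203 c [489.  262.5] sz [230.5 208.7] a 87.7 z 57.8
top packs bc 748 c [519.3 294.7] sz [125.   59.6] a 86.5 z 74.2
top mat? 3516 c [575.1  14.9] sz [229.8 250. ] a 89.9 z 3.0
top slip/pale 533 c [505.3 297.1] sz [130.4 135.9] a 88.5 z 7.0
scene charger top 1619 c [ 510.8 -259.8] sz [203.7 202.2] a 8.6 z 30.3
scene pack/knob 270 c [ 492.9 -257.4] sz [183.9 129.8] a 9.8 z 75.7
537
scene blob 375 c [ 566.4 -254. ] sz [134.3  89.9] a 82.5 z 74.0
scene blob hi 220 c [ 555.4 -247.2] sz [ 60.  130.5] a 8.0 z 76.5
scene blob 162 c [ 420.8 -291.4] sz [61.7 32.3] a 83.2 z 68.3
blob hi 3
scene case wall 614 c [489.8 261.4] sz [231.9 206.8] a 86.9 z 33.4
scene case all 1714 c [489.8 261.1] sz [232.6 206.8] a 86.9 z 41.9
scene packs bc 445 c [520.8 318.5] sz [69.8 60.8] a 87.2 z 73.9
scene mat? 1624 c [575.2  15.5] sz [228.6 249.4] a 89.9 z 2.8
scene slip/pale 348 c [506.9 291.7] sz [113.5 134.6] a 23.5 z 6.2
```

View pics/crops.png

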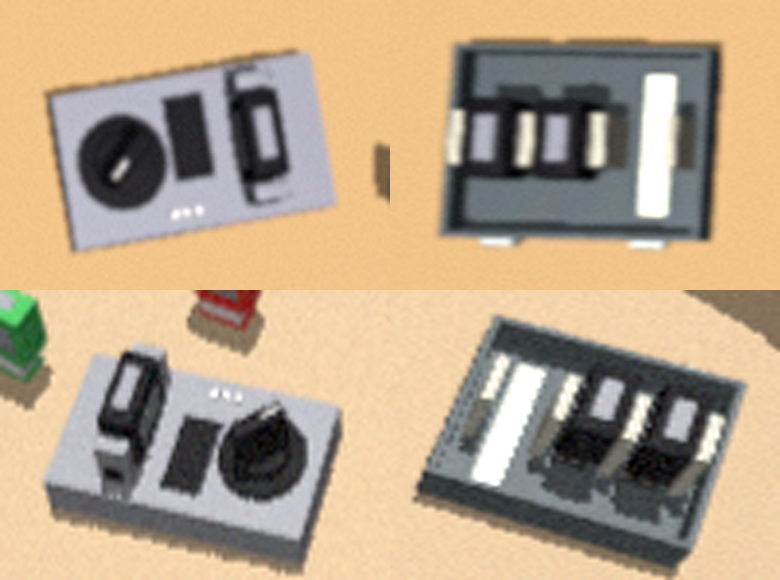

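```bash
python3 - <<'E'
from h import *
def rect(P,s):
    r=cv2.minAreaRect((P[:,:2]*1000).astype(np.float32));print(n,s,len(P),"c",np.round(r[0],1),"sz",np.round(r[1],1),"a",round(r[2],1),"z",np.round(np.median(P[:,2])*1000,1))
def cc(m,seed=None):
    k,l,st,ce=cv2.connectedComponentsWithStats(m.astype(np.uint8));
    return [(l==i) for i in range(1,k) if st[i,4]>25]
for n in("top","scene"):
    z=np.load(n+"0.npz");W=z["W"];im=z["im"].astype(int);Z=W[...,2]
    for s,c in(("charger",(.56,-.26)),("case",(.52,.30))):
        near=np.hypot(W[...,0]-c[0],W[...,1]-c[1])<.14
        comps=cc(near&(Z>.022)); big=max(comps,key=lambda a:a.sum())
        rect(W[big&(Z<.04)],s+" low"); 
        for lo in(.042,.055,.066,.072):
            for q in cc(big&(Z>lo)): rect(W[q],f"  {s}>{lo}")
        if s=="case":
            for q in cc(near&(im.min(-1)>100)&(Z<.015)&(Z>.002)): rect(W[q],"slip")
            for q in cc(near&(im.min(-1)>85)&(Z<.07)&(Z>.045)): rect(W[q],"ribs")
        else:
            t=near&(abs(Z-.031)<.004); rect(W[t],"top near")
    near=np.hypot(W[...,0]-.56,W[...,1]-.0)<.12
    sat=im.max(-1)-im.min(-1)
    for q in cc(near&(sat<25)&(Z<.02)): rect(W[q],"mat")
E
```

```text
top charger low 3325 c [ 557.  -254.1] sz [110.3 201.3] a 8.0 z 31.1
top   charger>0.042 605 c [ 562.5 -297.9] sz [91.1 29.5] a 8.9 z 75.0
top   charger>0.042 285 c [ 551.2 -199.7] sz [43.1 44.8] a 82.9 z 48.6
top   charger>0.055 478 c [ 570.4 -296.8] sz [75.2 29.5] a 8.6 z 76.3
top   charger>0.055 131 c [ 549.4 -199.4] sz [14.  41.7] a 49.9 z 74.2
top   charger>0.055 70 c [ 524.4 -303.2] sz [12.  26.3] a 8.1 z 66.2
top   charger>0.066 415 c [ 570.1 -296.9] sz [74.5 29.3] a 8.7 z 77.0
top   charger>0.066 122 c [ 549.4 -199.4] sz [13.9 41.6] a 49.9 z 74.5
top   charger>0.066 38 c [ 524.2 -302.6] sz [ 9.6 25. ] a 5.3 z 68.6
top   charger>0.072 353 c [ 563.  -297.9] sz [60.2 29.3] a 8.7 z 77.5
top   charger>0.072 101 c [ 549.3 -199.1] sz [13.6 40. ] a 51.4 z 75.0
top top near 2727 c [ 517.2 -259.6] sz [190.6 201.1] a 8.0 z 30.9
top case low 880 c [516.8 297.8] sz [158.3 156.2] a 87.2 z 33.4
top   case>0.042 1123 c [520.3 318.4] sz [94.4 60.2] a 85.9 z 72.4
top   case>0.055 1054 c [520.7 318.3] sz [94.5 59.7] a 86.2 z 72.8
top   case>0.066 392 c [522.2 341.5] sz [34.  59.4] a 87.2 z 73.8
[... 1392 characters left out ...]
.4
scene   case>0.055 670 c [521.3 318.1] sz [91.3 61.5] a 86.6 z 72.5
scene   case>0.066 222 c [519.7 297.5] sz [27.9 60.8] a 86.8 z 73.9
scene   case>0.066 233 c [522.3 339.3] sz [28.1 58.9] a 87.2 z 73.8
scene   case>0.072 176 c [518.9 297.6] sz [27.3 59.1] a 86.4 z 74.3
scene   case>0.072 187 c [522.3 339.3] sz [27.9 58.7] a 86.6 z 74.5
scene slip 220 c [513.2 255. ] sz [ 18.3 113.6] a 87.3 z 4.8
scene ribs 36 c [515.5 234.4] sz [ 7.2 38.8] a 87.8 z 63.2
scene ribs 36 c [518.3 276.3] sz [ 7.2 36.3] a 87.5 z 63.3
scene ribs 36 c [519.8 318.1] sz [ 7.1 37.7] a 87.2 z 63.4
scene ribs 37 c [522.1 360.2] sz [ 7.2 37.5] a 86.4 z 63.0
scene mat 2068 c [561.7   3.3] sz [132.3 156.8] a 88.2 z 2.1
```

Measured poses agree between the two views and with the given sizes:

| Item | Position (mm) | Angle |
|---|---|---|
| Charger | (556.5, -254) | yaw 8.2° |
| Knob | (549, -199.5) | bar at -40° (q ≈ 0.84) |
| Pack | (562.8, -298) | as the charger |
| Mat | (563, 4) | not needed |
| Free lane | (517.4, 255.3) | yaw -2.8° |

I'll move to the knob first.

```bash
python3 -m crank '[[0.04,-0.045,0,0,0,-0.048,-1],[0.04,-0.045,0,0,0,-0.048,-1],[0.04,-0.045,0,0,0,-0.048,-1],[0.04,-0.045,0,0,0,-0.048,-1],[0.04,-0.045,0,0,0,-0.048,-1],[0.04,-0.045,0,0,0,-0.048,-1],[0.04,-0.045,0,0,0,-0.048,-1],[0.04,-0.045,0,0,0,-0.048,-1]]' 30
python3 -m crank '[[0.003,-0.06,0,0,0,0,-1],[0.003,-0.06,0,0,0,0,-1],[0.003,-0.06,0,0,0,0,-1],[0.003,-0.06,0,0,0,0,-1],[0.003,-0.06,0,0,0,0,-1],[0.003,-0.06,0,0,0,0,-1],[0.003,-0.06,0,0,0,0,-1],[0.001,-0.06,0,0,0,0,-1],[0,0,0,0,0,0,-1],[0,0,0,0,0,0,-1]]'
```

```text
time: 1.1
eef_pos: [0.528, 0.2808, 0.2194]
tcp_rot: [[-0.767, 0.642, -0.0], [0.642, 0.767, 0.0], [0.0, -0.0, -1.0]]
force: [0.9, 1.3, -0.3]
width: 0.0939
gripper_force: 0.0
time: 2.35
eef_pos: [0.5489, -0.1972, 0.2191]
tcp_rot: [[-0.767, 0.641, -0.001], [0.641, 0.767, 0.0], [0.001, -0.0, -1.0]]
force: [-0.1, 0.7, 0.1]
width: 0.094
gripper_force: 0.0
```

```bash
python3 -m crank '[[0,-0.002,-0.04,0,0,0,-0.3],[0,0,-0.04,0,0,0,-0.3],[0,0,-0.04,0,0,0,-0.3],[0,0,-0.02,0,0,0,-0.3],[0,0,-0.016,0,0,0,-0.3],[0,0,0,0,0,0,-0.3],[0,0,0,0,0,0,-0.3]]' 
python3 -m crank '[[0,0,0,0,0,0,1],[0,0,0,0,0,0,1],[0,0,0,0,0,0,1],[0,0,0,0,0,0,1],[0,0,0,0,0,0,1],[0,0,0,0,0,0,1]]' 25
```

```text
time: 3.22
eef_pos: [0.5497, -0.1997, 0.0645]
tcp_rot: [[-0.768, 0.641, 0.001], [0.641, 0.768, -0.0], [-0.001, 0.001, -1.0]]
force: [0.3, 0.4, -0.1]
width: 0.0612
gripper_force: 0.0
time: 3.98
eef_pos: [0.5479, -0.201, 0.0635]
tcp_rot: [[-0.767, 0.642, -0.001], [0.642, 0.767, -0.001], [0.0, -0.002, -1.0]]
force: [-5.7, -6.2, 4.4]
width: 0.0141
gripper_force: 25.0
```

```bash
python3 -m crank '[[0,0,0,0,0,0.11,1],[0,0,0,0,0,0.11,1],[0,0,0,0,0,0.11,1],[0,0,0,0,0,0.11,1],[0,0,0,0,0,0.11,1],[0,0,0,0,0,0.11,1],[0,0,0,0,0,0.11,1],[0,0,0,0,0,0.07,1],[0,0,0,0,0,0,1],[0,0,0,0,0,0,1]]' 
python3 -c "
from rig import *;print(get_obs()['ft_torque'])"
```

```text
time: 5.22
eef_pos: [0.5479, -0.201, 0.0635]
tcp_rot: [[-0.99, -0.142, -0.001], [-0.142, 0.99, -0.001], [0.002, -0.001, -1.0]]
force: [-5.7, -4.9, 4.3]
width: 0.0138
gripper_force: 25.0
[-1.37990493  1.36617102 -0.13159795]
```

```bash
python3 -m crank '[[0,0,0,0,0,0.04,1],[0,0,0,0,0,0.04,1],[0,0,0,0,0,0,1],[0,0,0,0,0,0,1]]' 
python3 -c "
from rig import *;print(get_obs()['ft_torque'])"
```

```text
time: 5.72
eef_pos: [0.5483, -0.2009, 0.0635]
tcp_rot: [[-0.975, -0.22, -0.001], [-0.22, 0.975, -0.001], [0.001, -0.001, -1.0]]
force: [-3.4, -5.0, 3.1]
width: 0.0141
gripper_force: 26.1
[-1.24463335  0.95095546 -0.55457695]
```

```bash
python3 -m crank '[[0,0,0,0,0,0,-0.3],[0,0,0,0,0,0,-0.3],[0,0,0,0,0,0,-0.3],[0,0,0.05,0,0,0,-0.3],[0,0,0.05,0,0,-0.04,0],[0.007,-0.048,0,0,0,-0.04,0],[0.0075,-0.049,0,0,0,0,0],[0,0,0,0,0,0,0],[0,0,0,0,0,0,0]]' 
python3 - <<'E'
from h import *
im,d,W=cloud("top");im2,d2,W2=cloud("scene");cv2.imwrite("pics/t1.png",cv2.resize(im[150:260,290:430],None,fx=3,fy=3))
for im,W in((im,W),(im2,W2)):
    m=(np.hypot(W[...,0]-.549,W[...,1]+.2)<.03)&(W[...,2]>.055)&(W[...,2]<.08)
    if m.sum()>8: print(m.sum(),cv2.minAreaRect((W[m][:,:2]*1000).astype(np.float32)))
E
```

```text
time: 6.85
eef_pos: [0.5635, -0.296, 0.1631]
tcp_rot: [[-0.99, -0.144, -0.001], [-0.144, 0.99, 0.001], [0.0, 0.001, -1.0]]
force: [0.3, 0.2, -0.3]
width: 0.0469
gripper_force: 0.0
139 ((548.9276123046875, -198.99891662597656), (41.73094940185547, 14.672600746154785), 6.666346073150635)
86 ((548.9095458984375, -198.19329833984375), (40.35984420776367, 13.969969749450684), 9.549825668334961)
```

The knob bar now lies at 7–9.5°, along the charger's 8.2° axis, so it is at its stop. Next is the pack.

```bash
python3 -m crank '[[0,-0.002,-0.04,0,0,0,0],[0,0,-0.035,0,0,0,0],[0,0,-0.02,0,0,0,0],[0,0,-0.01,0,0,0,0],[0,0,0,0,0,0,0],[0,0,0,0,0,0,1],[0,0,0,0,0,0,1],[0,0,0,0,0,0,1],[0,0,0,0,0,0,1],[0,0,0,0,0,0,1]]' 45
```

```text
time: 8.2
eef_pos: [0.564, -0.2989, 0.0593]
tcp_rot: [[-0.99, -0.144, 0.001], [-0.144, 0.99, -0.0], [-0.001, -0.001, -1.0]]
force: [-1.6, 0.5, 7.5]
width: 0.0277
gripper_force: 45.0
```

```bash
python3 -m crank '[[0,0,0.003,0,0,0,1],[0,0,0.004,0,0,0,1],[0,0,0.005,0,0,0,1],[0,0,0.008,0,0,0,1],[0,0,0.01,0,0,0,1],[0,0,0.02,0,0,0,1],[0,0,0.03,0,0,0,1],[0,0,0.03,0,0,0,1],[0,0,0,0,0,0,1]]'
```

```text
time: 9.32
eef_pos: [0.5649, -0.299, 0.172]
tcp_rot: [[-0.99, -0.144, 0.004], [-0.144, 0.99, -0.001], [-0.004, -0.002, -1.0]]
force: [-0.6, 0.2, -2.6]
width: 0.0277
gripper_force: 45.0
```

```bash
python3 -m crank '[[0,0.05,0,0,0,-0.04,1],[0,0.05,0,0,0,-0.04,1],[0,0.05,0,0,0,-0.04,1],[0,0.05,0,0,0,-0.04,1],[0,0.05,0,0,0,-0.03,1],[0,0.053,0,0,0,0,1],[0,0,-0.04,0,0,0,1],[0,0,-0.035,0,0,0,1],[0,0,-0.02,0,0,0,1],[0,0,0,0,0,0,1]]'
python3 - <<'E'
from h import *
im,d,W=cloud("scene")
cv2.imwrite("pics/s1.png",cv2.resize(im[170:290,230:370],None,fx=4,fy=4))
E
```

```text
time: 10.58
eef_pos: [0.5622, 0.0045, 0.0721]
tcp_rot: [[-0.999, 0.046, -0.003], [0.046, 0.999, -0.0], [0.003, -0.001, -1.0]]
force: [-0.6, 0.7, -1.4]
width: 0.0282
gripper_force: 45.0
```

View pics/s1.png

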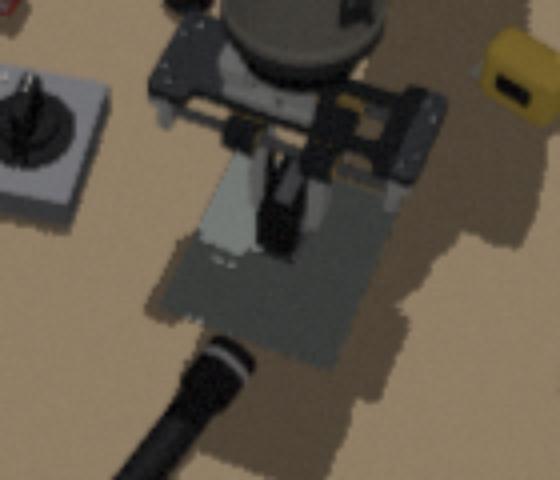

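The fingers hold the pack upright above the middle of the mat, at (280,215) in the crop. I'll lower it.

```bash
python3 -m crank '[[0,0,-0.008,0,0,0,1],[0,0,-0.005,0,0,0,1],[0,0,-0.002,0,0,0,1],[0,0,0,0,0,0,1],[0,0,0,0,0,0,1]]'
```

```text
time: 11.25
eef_pos: [0.5637, 0.0044, 0.0587]
tcp_rot: [[-0.999, 0.046, 0.0], [0.046, 0.999, -0.0], [-0.0, 0.0, -1.0]]
force: [0.2, -0.3, -1.0]
width: 0.0281
gripper_force: 45.0
```

```bash
python3 -m crank '[[0,0,-0.002,0,0,0,1],[0,0,-0.0015,0,0,0,1],[0,0,0,0,0,0,1],[0,0,0,0,0,0,1]]'
python3 -m crank '[[0,0,-0.001,0,0,0,1],[0,0,-0.001,0,0,0,1],[0,0,0,0,0,0,1]]'
```

```text
time: 11.75
eef_pos: [0.5636, 0.0044, 0.055]
tcp_rot: [[-0.999, 0.046, -0.0], [0.046, 0.999, -0.0], [0.0, -0.0, -1.0]]
force: [0.2, 0.4, -1.3]
width: 0.0279
gripper_force: 45.0
time: 12.12
eef_pos: [0.5638, 0.0044, 0.0543]
tcp_rot: [[-0.999, 0.046, 0.001], [0.046, 0.999, 0.0], [-0.001, 0.0, -1.0]]
force: [-7.5, -0.7, 24.3]
width: 0.0276
gripper_force: 45.0
```

Contact came at the expected height. I'll release and rise clear.

```bash
python3 -m crank '[[0,0,0.001,0,0,0,0.9],[0,0,0,0,0,0,0.3],[0,0,0,0,0,0,-0.3],[0,0,0,0,0,0,-0.3],[0,0,0,0,0,0,-0.3],[0,0,0.03,0,0,0,-0.3],[0,0,0.04,0,0,0,-0.3],[0,0,0.04,0,0,0,-1],[0,0,0,0,0,0,-1]]'
python3 -m crank '[[0,0,0,0,0,0.17,-1],[0,0,0,0,0,0.17,-1],[0,0,0,0,0,0.17,-1],[0,0,0,0,0,0.17,-1],[0,0,0,0,0,0.17,-1],[0,0,0,0,0,0.17,-1],[0,0,0,0,0,0.17,-1],[0,0,0,0,0,0.17,-1],[0,0,0,0,0,0.17,-1],[0,0,0,0,0,0.04,-1]]'
python3 - <<'E'
from h import *
for n in("top","scene"):
    im,d,W=cloud(n);m=(np.hypot(W[...,0]-.563,W[...,1])<.06)&(W[...,2]>.045)&(W[...,2]<.085)
    print(n,m.sum(),np.median(W[m][:,2]) if m.any() else 0, cv2.minAreaRect((W[m][:,:2]*1000).astype(np.float32)) if m.sum()>8 else 0)
im,d=grab_frame("wrist");cv2.imwrite("pics/w1.png",im);print(get_obs()["joints"])
E
```

```text
time: 13.25
eef_pos: [0.5652, 0.0045, 0.1668]
tcp_rot: [[-0.999, 0.046, 0.005], [0.046, 0.999, 0.001], [-0.005, 0.001, -1.0]]
force: [0.0, -0.3, -0.2]
width: 0.0775
gripper_force: 0.0
time: 14.5
eef_pos: [0.5606, 0.0042, 0.1582]
tcp_rot: [[-0.14, -0.99, -0.013], [-0.99, 0.14, -0.003], [0.005, 0.012, -1.0]]
force: [0.3, -1.1, -0.9]
width: 0.0937
gripper_force: 0.0
top 0 0 0
scene 260 0.07116208118918571 ((562.1976928710938, 7.50327205657959), (27.756074905395508, 62.14934158325195), 87.70170593261719)
[ 11.88726259  19.52600626 -22.93724228 108.56246342   9.27771906
  54.45989543 156.36246123]
```

View pics/w1.png

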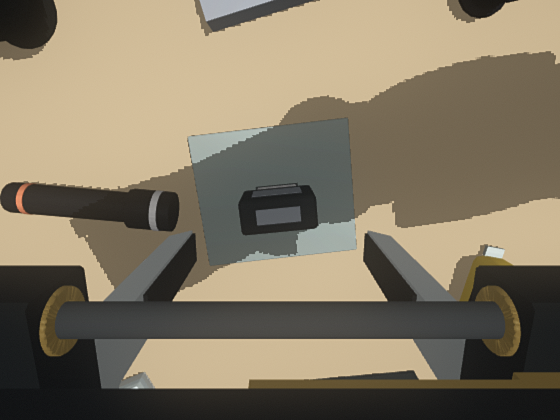

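The pack stands upright on the mat with its top at 71 mm and its centre near (562,7.5), length along x at about -2.3°. Joint 7 is at its limit, so I'll rotate back half a turn to get the same grasp.

```bash
python3 -m crank '[[0,0,0.005,0,0,-0.17,-1],[0,0,0.005,0,0,-0.17,-1],[0,0,0,0,0,-0.17,-1],[0,0,0,0,0,-0.17,-1],[0,0,0,0,0,-0.17,-1],[0,0,0,0,0,-0.17,-1],[0,0,0,0,0,-0.17,-1],[0,0,0,0,0,-0.17,-1],[0,0,0,0,0,-0.17,-1],[0,0,0,0,0,-0.17,-1]]'
python3 -m crank '[[0,0,0,0,0,-0.17,-1],[0,0,0,0,0,-0.17,-1],[0,0,0,0,0,-0.17,-1],[0,0,0,0,0,-0.17,-1],[0,0,0,0,0,-0.17,-1],[0,0,0,0,0,-0.17,-1],[0,0,0,0,0,-0.17,-1],[0,0,0,0,0,-0.16,-1],[0,0,0,0,0,0,-1]]'
python3 - <<'E'
from h import *
print(get_obs()["joints"])
for n in("top","scene"):
    im,d,W=cloud(n);m=(np.hypot(W[...,0]-.563,W[...,1])<.06)&(W[...,2]>.064)&(W[...,2]<.085)
    print(n,m.sum(),np.median(W[m][:,2]) if m.any() else 0, cv2.minAreaRect((W[m][:,:2]*1000).astype(np.float32)) if m.sum()>8 else 0)
E
```

```text
time: 15.9
eef_pos: [0.5612, 0.0044, 0.1692]
tcp_rot: [[-0.962, 0.274, -0.003], [0.274, 0.962, 0.012], [0.006, 0.011, -1.0]]
force: [-0.6, 0.3, 0.2]
width: 0.0936
gripper_force: 0.0
time: 17.02
eef_pos: [0.5612, 0.0046, 0.1693]
tcp_rot: [[0.05, 0.999, 0.011], [0.999, -0.05, 0.005], [0.006, 0.011, -1.0]]
force: [0.8, 0.4, 0.1]
width: 0.094
gripper_force: 0.0
[-13.48363383  16.5323818    7.87734501 110.53619724  -3.10596686
  52.4606237   -6.9223258 ]
top 0 0 0
scene 197 0.0720549150896661 ((561.2025756835938, 7.16994571685791), (27.411155700683594, 60.497562408447266), 87.41600799560547)
```

```bash
python3 -m crank '[[0.001,0.001,-0.04,-0.005,0.011,0,-1],[0,0,-0.04,0,0,0,-1],[0,0,-0.025,0,0,0,-1],[0,0,-0.014,0,0,0,-1],[0,0,0,0,0,0,-1],[0,0,0,0,0,0,-1]]'
python3 -m crank '[[0,0,0,0,0,0,1],[0,0,0,0,0,0,1],[0,0,0,0,0,0,1],[0,0,0,0,0,0,1],[0,0,0,0,0,0,1],[0,0,0,0,0,0,1]]' 25
```

```text
time: 17.88
eef_pos: [0.5629, 0.0051, 0.0514]
tcp_rot: [[0.05, 0.999, 0.001], [0.999, -0.05, 0.0], [0.0, 0.001, -1.0]]
force: [-0.7, 0.1, 0.8]
width: 0.0941
gripper_force: 0.0
time: 18.62
eef_pos: [0.5622, 0.0051, 0.0505]
tcp_rot: [[0.051, 0.999, -0.0], [0.999, -0.051, 0.0], [0.0, -0.0, -1.0]]
force: [-1.9, 0.2, 4.9]
width: 0.0594
gripper_force: 25.0
```

```bash
python3 -m crank '[[0,0,0.02,0,0,0,1],[0,0,0.04,0,0,0,1],[0,0,0.05,0,0,0,1],[-0.009,0.05,0,0,0,0,1],[-0.009,0.05,0,0,0,0,1],[-0.009,0.05,0,0,0,0,1],[-0.009,0.05,0,0,0,0,1],[-0.009,0.05,0,0,0,0,1],[0,0,0,0,0,0,1],[0,0,0,0,0,0,1]]' 35
python3 -m crank '[[0,0,-0.04,0,0,0,1],[0,0,0,0,0,0,1],[0,0,0,0,0,0,1]]'
python3 - <<'E'
from h import *
im,d,W=cloud("scene")
m=(np.hypot(W[...,0]-.517,W[...,1]-.255)<.045)&(W[...,2]>.09)&(W[...,2]<.165)&(im.max(-1)<70)
cv2.imwrite("pics/s2.png",cv2.resize(im[180:300,350:470],None,fx=5,fy=5))
im,d=grab_frame("wrist");cv2.imwrite("pics/w2.png",im)
E
```

```text
time: 19.88
eef_pos: [0.5172, 0.2545, 0.1601]
tcp_rot: [[0.051, 0.999, -0.001], [0.999, -0.051, -0.001], [-0.001, -0.001, -1.0]]
force: [0.5, -0.7, -0.9]
width: 0.0596
gripper_force: 35.0
time: 20.25
eef_pos: [0.5179, 0.2543, 0.1213]
tcp_rot: [[0.052, 0.999, 0.0], [0.999, -0.052, 0.0], [0.0, 0.0, -1.0]]
force: [0.7, 0.4, -1.3]
width: 0.0597
gripper_force: 35.0
```

View pics/s2.png

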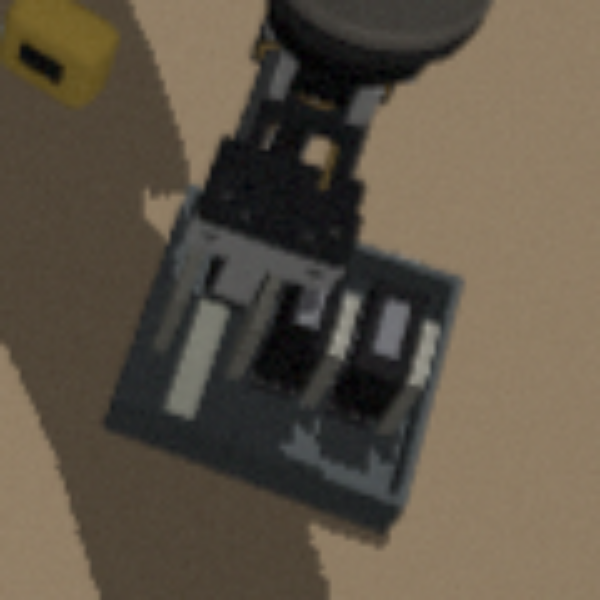

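View pics/w2.png

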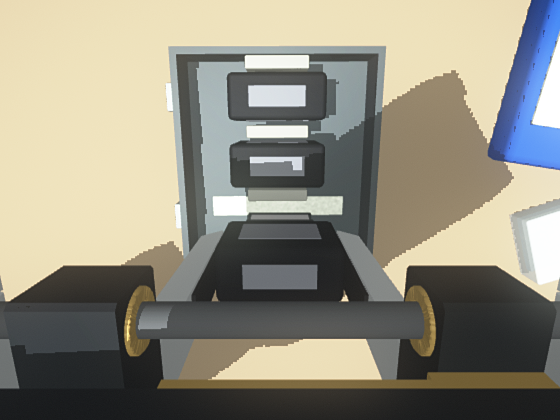

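The scene crop shows the gripper over the free lane. The wrist picture shows the held pack at (280,265), with the slip and ribs beyond it. I'll measure pack against ribs in the wrist camera's depth.

```bash
python3 - <<'E'
from h import *
print(get_obs()["eef_pos"])
im,d,W=cloud("wrist")
def comps(m,s):
    k,l,st,_=cv2.connectedComponentsWithStats(m.astype(np.uint8))
    for i in range(1,k):
        if st[i,4]>150:
            P=W[l==i];r=cv2.minAreaRect((P[:,:2]*1000).astype(np.float32));print(s,st[i,4],np.round(r[0],1),np.round(r[1],1),round(r[2],1),np.round(np.median(P[:,2])*1000,1))
r=(abs(W[...,0]-.518)<.033)
comps(r&(W[...,2]>.134)&(W[...,2]<.150)&(abs(W[...,1]-.255)<.03),"held top")
comps(r&(abs(W[...,2]-.064)<.004)&(im.min(-1)>60),"rib")
comps(r&(abs(W[...,2]-.075)<.004),"packs")
E
```

```text
[0.518036   0.25496408 0.12175114]
held top 8227 [517.4 254.9] [27.4 65.9] 87.1 144.0
rib 943 [521.7 358.8] [ 8.5 39.1] 87.4 63.7
rib 735 [519.5 316.9] [ 7.  39.5] 87.1 63.8
rib 704 [517.6 275.3] [ 8.  39.2] 87.6 63.7
packs 4784 [520.8 337.8] [27.9 60.1] 87.1 74.8
packs 4117 [518.6 296. ] [28.  60.1] 87.1 74.8
packs 157 [518.5 265.3] [ 3.2 39.9] 88.9 76.5
```

Held pack and lane centre agree to within 1 mm, so I'll descend.

```bash
python3 -m crank '[[-0.0005,-0.0005,-0.012,0,0,0,1],[0,0,-0.012,0,0,0,1],[0,0,-0.012,0,0,0,1],[0,0,-0.012,0,0,0,1],[0,0,-0.01,0,0,0,1],[0,0,-0.007,0,0,0,1],[0,0,0,0,0,0,1],[0,0,0,0,0,0,1]]'
```

```text
time: 21.4
eef_pos: [0.5169, 0.2547, 0.0557]
tcp_rot: [[0.051, 0.999, 0.0], [0.999, -0.051, 0.0], [0.0, 0.0, -1.0]]
force: [0.1, 0.6, -1.7]
width: 0.0598
gripper_force: 35.0
```

```bash
python3 -m crank '[[0,0,-0.002,0,0,0,1],[0,0,-0.001,0,0,0,1],[0,0,0,0,0,0,1],[0,0,0,0,0,0,1]]'
```

```text
time: 21.9
eef_pos: [0.5168, 0.2547, 0.0526]
tcp_rot: [[0.051, 0.999, 0.0], [0.999, -0.051, 0.0], [0.0, 0.0, -1.0]]
force: [-0.7, -0.3, 0.4]
width: 0.06
gripper_force: 35.0
```

```bash
python3 -m crank '[[0,0,-0.0005,0,0,0,1],[0,0,0,0,0,0,0],[0,0,0,0,0,0,-0.7],[0,0,0,0,0,0,-0.7],[0,0,0,0,0,0,-0.7],[0,0,0.03,0,0,0,-0.7],[0,0,0.05,0,0,0,-0.7],[0,0,0.05,0,0,0,-0.7],[0,0,0,0,0,0,-0.7],[0,0,0,0,0,0,-0.7]]'
python3 - <<'E'
from h import *
im,d,W=cloud("wrist")
r=(abs(W[...,0]-.518)<.05)
k,l,st,_=cv2.connectedComponentsWithStats((r&(abs(W[...,2]-.075)<.006)).astype(np.uint8))
for i in range(1,k):
    if st[i,4]>150:
        P=W[l==i];q=cv2.minAreaRect((P[:,:2]*1000).astype(np.float32));print(st[i,4],np.round(q[0],1),np.round(q[1],1),round(q[2],1),np.round(np.median(P[:,2])*1000,1))
for n in("top","scene"):
    im,d,W=cloud(n)
    m=(np.hypot(W[...,0]-.549,W[...,1]+.2)<.03)&(W[...,2]>.055)&(W[...,2]<.08)
    print(cv2.minAreaRect((W[m][:,:2]*1000).astype(np.float32)))
cv2.imwrite("pics/s3.png",im)
E
```

```text
time: 23.15
eef_pos: [0.5165, 0.2544, 0.1814]
tcp_rot: [[0.051, 0.999, -0.0], [0.999, -0.051, 0.0], [-0.0, -0.0, -1.0]]
force: [0.7, -0.1, 0.4]
width: 0.0801
gripper_force: 0.0
2901 [520.7 337.7] [27.5 60.1] 87.1 74.8
2596 [518.7 296. ] [28.1 60. ] 87.2 74.8
2346 [516.8 254.4] [27.3 60. ] 87.0 74.8
((549.1763916015625, -199.08456420898438), (41.6290283203125, 14.440396308898926), 6.5230255126953125)
((548.43701171875, -198.04486083984375), (41.99656677246094, 13.841909408569336), 6.9490251541137695)
```

View pics/s3.png

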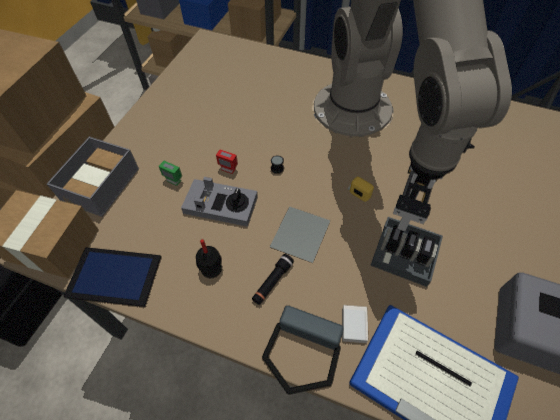

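The picture shows all three packs standing in the case at about (408,245), level with each other. The charger's socket is empty and nothing else has moved.

```bash
python3 -c "
from rig import *
print(job_done())"
```

```text
the job is handed in; nothing more can be done
None
```

The job is handed in, with no verdict returned: by my last measurements the knob is at its anticlockwise stop and the pack stands upright, let go, within about 1 mm of the middle of the empty lane, with everything else where it was.

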